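# Line up the microscope objectives by length on their rack

### The arm

A 6-joint arm with a two-finger parallel gripper is mounted at the origin on the work surface. World frame = base frame: x ahead of the robot, y to its left, z up, the work surface at z = 0. Lengths are in m, angles in degrees, forces in N, time in s.
With the tool pointing down it reaches from about 0.25 to 0.725 m from the base axis. Payload 9.7 kg.
Tool frame: the origin (TCP) lies between the finger pads; the fingertips stand 22 mm ahead of it and the grasp point (between the pads) lies 3 mm ahead of it; z points along the fingers, y is the line along which they close (so a half turn about z gives the same grasp; the last joint's range is limited). The gripper opens to 85 mm and grips with 20 to 120 N. Pads are 22 mm wide; open, the fingers measure 114 mm over their backs; the gripper's body (76 mm by 85 mm) begins 54 mm behind the grasp point. The pads swing forward as they close: fully open they stand 13 mm farther back than shut.
Start: joints at [70.875, 4.979, 10.078, 95.1, 0, 90], TCP at [0.18, 0.52, 0.253] pointing down, gripper open.
Joint ranges: [-179.16, 179.16], [-48.56, 103.87], [-65.8, 70.77], [-126.05, 130.52], [-82.76, 87.17], [-180, 180]. Speed limits (degrees/s): [127.2, 127.2, 147.25, 180, 180, 180].

### API

Orientations are given as [roll, pitch, yaw] about the fixed x, y, z axes, in that order (R = Rz(yaw) Ry(pitch) Rx(roll)).
In Python, from workcell import bot, viewer, finder gives the robot as it stands.
- The arm moves only by the tool move_arm, never from a script. Its arguments are lists of equal length, an entry for each row: "offset": the shift along the tool's x, y, z in cm, a list of three; "twist": the turn, a rotation vector about the tool's x, y, z in rad, a list of three; "grip": the opening, from 0 (shut) to 1 (fully open). In form: {"offset": [[x, y, z], ...], "twist": [[ax, ay, az], ...], "grip": [grip, ...]}. A call has 1 to 5 rows; each row shifts and turns the commanded pose from where the row before left it, along the tool's axes as they then stand; what a row does not reach is not made up. A row lasts 1/10 s, in which the tool goes at most 50 mm and 8.59 degrees, less where a joint would pass 70% of its speed; a pose out of reach is approached as far as the arm can. A call is refused whole if a number of a shift passes 5 or a number of a turn 0.15, either way. A call with a gripper value outside its range is refused whole. The fingers move at their own pace and stop on an object; "force" is the grip in N (left out, the last holds). Time passes only in rows, so rows that do not move let the fingers close. It gives the time, the measured TCP pose, the force, the opening and the grip force at its end, in the units of the state.
- bot.get_obs(): the state, without advancing time (a new reading comes with each control period).
- viewer.camera(name): name is "scene" or "top" or "wrist"; returns a dict with "color" (420x560x3 uint8, red, green, blue), "depth" (420x560 float32, m along the optical axis (not along the pixel's ray), 0 where there is no reading), "vfov" (degrees; the focal length in pixels is half the picture's height over the tangent of half this angle, whatever the lens; pixels are square), "cx", "cy" (the principal point, pixels), "position" and "attitude" of the camera in the world; the wrist camera has in their place "tool_from_camera" (4x4, takes a point from camera to tool coordinates, whose origin is the TCP and whose axes are the flange's). Camera axes: x right, y down, z forward; pixel columns grow to the right and rows downward; lengths in m; the calibration is good to about 2 mm. A picture is of the moment at which its call begins: read the wrist's pose just before it.
- bot.job_done(): hands the job in; it is judged then, once.
Trained networks look in a picture, given as the dict that the camera call returned (one of the last four; its "shot" number tells which), for a name from the list of things; names that differ only in an ending like _2 or _b are one class to them, and where a whole thing is asked for, a point or a joint stands for the part that bears it (a point fixed in the world has none). Each returns a list of dicts, best first, with "p" (0 to 1); they miss things now and then, are a little off and sometimes report something else, mostly with a low value. They report only what shows in the picture. A call takes as long as a camera call.
- finder.boxes_of(picture, thing): "position" ([column, row] in pixels, amid what is visible of it).
- finder.pinpoint(picture, thing): "position" ([column, row] in pixels: a listed point, or the origin of a listed thing).
The state is a dict: "time": time; "q": joint angles; "qd": joint speeds; "joint_efforts": joint torques, N m; "ee_pos": TCP position; "tcp_rot": TCP orientation; "wrist_force": force on the tool from outside, world axes, zero at the start; "torque": the same for the moment, N m; "opening": finger opening in m; "grasp_force": force on a finger pad.
Only numpy, scipy, OpenCV 4.12 (cv2) and the standard library are available. Lean on these libraries where they do the work, as an engineer would, in place of code of your own. Each camera call takes 0.05 s, during which the arm holds its last target. There are 200 camera calls.

### The job

Stand the four microscope objectives upright on the rack's four round seats, one in the middle of each, in order of length: the shortest on the seat next to the green block, then longer and longer, the longest next to the grey block. They are delicate optics: set each one down gently, let go of it, and never let one fall over.

Things in the scene. Friction and masses are not known exactly. Their poses are not given: they have to be found in the camera images.
- red_mid (a point): microscope objective with a red band, the shortest of the four: standing nose up, 38 mm long in all; a straight dark steel barrel 30 mm across up to 27 mm above its foot, with the red band round its upper rim, then a slimmer bright nose that tapers to 17 mm. About 80 g, loose, standing on the table. This point is on its axis, half-way up (19 mm above its foot); z points up along its axis.
- yellow_mid (a point): microscope objective with a yellow band, the second shortest of the four: standing nose up, 50 mm long in all; a straight dark steel barrel 30 mm across up to 35 mm above its foot, with the yellow band round its upper rim, then a slimmer bright nose that tapers to 15 mm. About 110 g, loose, standing on the table. This point is on its axis, half-way up (25 mm above its foot); z points up along its axis.
- blue_mid (a point): microscope objective with a blue band, the second longest of the four: standing nose up, 62 mm long in all; a straight dark steel barrel 30 mm across up to 45 mm above its foot, with the blue band round its upper rim, then a slimmer bright nose that tapers to 13 mm. About 140 g, loose, standing on the table. This point is on its axis, half-way up (31 mm above its foot); z points up along its axis.
- white_mid (a point): microscope objective with a white band, the longest of the four: standing nose up, 74 mm long in all; a straight dark steel barrel 30 mm across up to 55 mm above its foot, with the white band round its upper rim, then a slimmer bright nose that tapers to 11 mm. About 170 g, loose, standing on the table. This point is on its axis, half-way up (37 mm above its foot); z points up along its axis.
- seat_a: one of the four identical seats of the rack: a flat black round rubber pad 56 mm across and 2 mm thick with a grey spot in its middle, fixed on the aluminium rack (400 x 70 mm bar, 10 mm high). The seats stand in one straight row, 75 mm apart; the letters do not tell their order along it. Origin: centre of the pad's underside, 10 mm above the table, so things stand 2 mm above it. x points across the rack, y along it.
- seat_b: one of the four identical seats of the rack: a flat black round rubber pad 56 mm across and 2 mm thick with a grey spot in its middle, fixed on the aluminium rack (400 x 70 mm bar, 10 mm high). The seats stand in one straight row, 75 mm apart; the letters do not tell their order along it. Origin: centre of the pad's underside, 10 mm above the table, so things stand 2 mm above it. x points across the rack, y along it.
- seat_c: one of the four identical seats of the rack: a flat black round rubber pad 56 mm across and 2 mm thick with a grey spot in its middle, fixed on the aluminium rack (400 x 70 mm bar, 10 mm high). The seats stand in one straight row, 75 mm apart; the letters do not tell their order along it. Origin: centre of the pad's underside, 10 mm above the table, so things stand 2 mm above it. x points across the rack, y along it.
- seat_d: one of the four identical seats of the rack: a flat black round rubber pad 56 mm across and 2 mm thick with a grey spot in its middle, fixed on the aluminium rack (400 x 70 mm bar, 10 mm high). The seats stand in one straight row, 75 mm apart; the letters do not tell their order along it. Origin: centre of the pad's underside, 10 mm above the table, so things stand 2 mm above it. x points across the rack, y along it.
- green_block: green plastic block at one end of the rack (either end), 50 mm across the rack, 28 mm along it, 22 mm high, fixed, 65.5 mm beyond the nearest seat (centre to centre). The like block at the other end is grey. Origin: centre of its underside, 10 mm above the table; y along the rack.

How it is judged:
By the outcome, as a careful person would: the job done as asked, in the order asked, and still so for the second after the job is handed in, with the robot touching nothing.
It also fails if it takes over 107 s, if anything falls off the work surface, if the arm or the gripper's body presses on something with over 40 N, if the wrist force passes 120 N, or if a joint passes its speed limit or range.

## Working session

There is one attempt and no reset: what is moved stays moved. The work goes in short steps, Python scripts to look and compute and a tool call to move; the robot and the scene stay as the last step left them, time stands still between calls to the robot, and variables do not carry over. Pictures are saved under pics/ and viewed, at most 14 in all, crops included, and the job is handed in when it is done.

Besides the shell and the picture viewer there is one more tool, called after ">>>" by a JSON object that holds its "method" and its "body". move_arm: Moves the arm, as the interface text tells. Its arguments: {"type":"object","properties":{"offset":{"type":"array","items":{"type":"array","items":{"type":"number"}}},"twist":{"type":"array","items":{"type":"array","items":{"type":"number"}}},"grip":{"type":"array","items":{"type":"number"}},"force":{"type":"number"}},"required":["offset","twist","grip"]}

```bash
mkdir -p pics; cat > h.py <<'E'
import numpy as np, cv2
from scipy.spatial.transform import Rotation as R
from workcell import bot, viewer, finder
def cam(n):
    o=bot.get_obs(); p=viewer.camera(n); p['obs']=o; return p
def pose(p):
    if 'tool_from_camera' in p:
        T=np.eye(4);T[:3,:3]=R.from_euler('xyz',p['obs']['tcp_rot'],degrees=True).as_matrix();T[:3,3]=p['obs']['ee_pos']
        T=T@np.array(p['tool_from_camera']); return T[:3,:3],T[:3,3]
    a=np.array(p['attitude']); 
    Rm=a if a.shape==(3,3) else R.from_euler('xyz',a,degrees=True).as_matrix()
    return Rm,np.array(p['position'])
def ray(p,uv):
    f=p['color'].shape[0]/2/np.tan(np.radians(p['vfov']/2))
    Rm,t=pose(p); return t,Rm@np.array([(uv[0]-p['cx'])/f,(uv[1]-p['cy'])/f,1])
def atz(p,uv,z):
    t,d=ray(p,uv); return t+d*(z-t[2])/d[2]
def save(p,n): cv2.imwrite('pics/'+n,p['color'][:,:,::-1])
H=dict(red_mid=.019,yellow_mid=.025,blue_mid=.031,white_mid=.037,seat_a=.012,green_block=.010)
E
python3 - <<'E'
from h import *
print(bot.get_obs())
for n in ('scene','top'):
    p=cam(n); save(p,n+'0.png'); print(n,p.get('attitude'),p.get('position'),p['vfov'])
    for k,z in H.items():
        for d in finder.pinpoint(p,k)[:5 if 'seat' in k else 2]:
            print(k,round(d['p'],2),np.round(d['position']),np.round(atz(p,d['position'],z),4))
E
```

```text
{'time': 0.0, 'q': array([ 7.08743609e+01,  5.00976443e+00,  1.00353537e+01,  9.51000288e+01,
       -3.74980420e-05,  8.99998037e+01]), 'qd': array([-0.05725846,  0.11270486,  0.07167355,  0.02405203,  0.00890378,
       -0.01199617]), 'joint_efforts': array([-1.83388926e-03, -5.20386887e+01,  4.64805079e+01,  1.62930926e-02,
       -1.22495812e-04, -6.06782997e-07]), 'ee_pos': array([0.18013685, 0.51945179, 0.25260393]), 'tcp_rot': array([-1.79925560e+02,  3.72430372e-05,  1.60874557e+02]), 'wrist_force': array([-0.66219414,  0.01609985,  0.95881447]), 'torque': array([ 0.01204602, -0.0015324 , -0.01052911]), 'grasp_force': 0.0, 'opening': 0.08475259090072981}
scene [-143.19668653    0.17687326  108.63616072] [1.02618644 0.14128377 0.72088874] 56.798892939786036
red_mid 0.71 [250. 176.] [ 0.4405 -0.1387  0.019 ]
yellow_mid 0.55 [147. 190.] [ 0.5629 -0.351   0.025 ]
blue_mid 0.82 [470. 275.] [0.5601 0.3773 0.031 ]
white_mid 0.85 [366. 205.] [0.4558 0.1489 0.037 ]
seat_a 0.95 [271. 259.] [ 0.6406 -0.0137  0.012 ]
seat_a 0.87 [339. 262.] [0.6027 0.1244 0.012 ]
seat_a 0.81 [232. 248.] [ 0.642 -0.1    0.012]
seat_a 0.73 [300. 254.] [0.6096 0.0421 0.012 ]
green_block 0.56 [202. 247.] [ 0.6598 -0.165   0.01  ]
top [-1.71877249e+02 -7.79072767e-02 -9.08425206e+01] [ 0.36946232 -0.0117582   1.29993881] 43.21001675723276
red_mid 0.46 [331. 249.] [ 0.4381 -0.1551  0.019 ]
yellow_mid 0.69 [408. 195.] [ 0.565  -0.3458  0.025 ]
blue_mid 0.52 [109. 201.] [0.5611 0.379  0.031 ]
white_mid 0.47 [204. 243.] [0.4549 0.1485 0.037 ]
seat_a 0.89 [278. 172.] [ 0.6302 -0.03    0.012 ]
seat_a 0.88 [246. 177.] [0.6175 0.0485 0.012 ]
seat_a 0.76 [302. 169.] [ 0.6361 -0.0895  0.012 ]
seat_a 0.55 [216. 188.] [0.591  0.1211 0.012 ]
green_block 0.74 [334. 162.] [ 0.6546 -0.1718  0.01  ]
```

View pics/scene0.png

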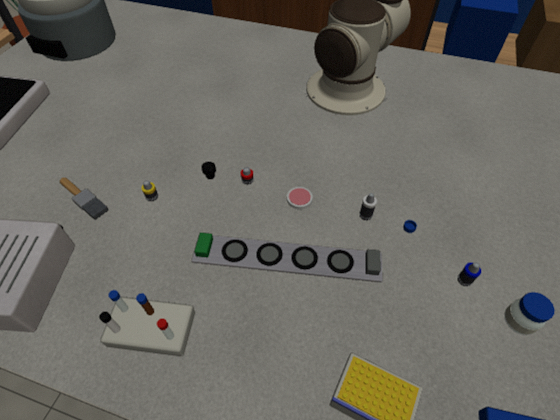

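View pics/top0.png

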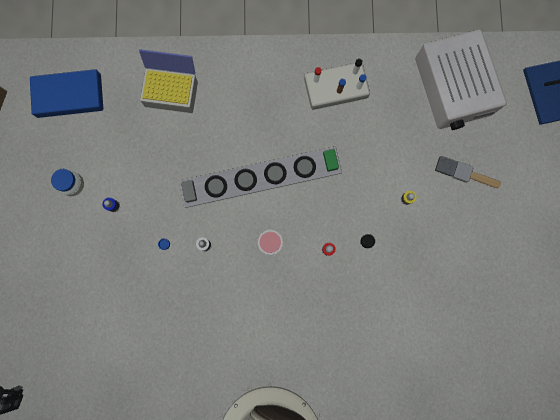

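Scene picture: the rack runs from the green block at (203,244) to the grey one at (373,262). The seats are at (235,250), (269,254), (305,258) and (340,262). Red is at (247,174), yellow at (149,189), white at (368,206) and blue at (471,273), with decoys at (209,169) and (410,226). The top picture agrees, with the seats at (216,187) to (305,167). The network positions match both pictures. Next I turn the tool to yaw about 102°, so the fingers close across the rack.

>>> {"method": "move_arm", "body": {"offset": [[0, 0, 0], [0, 0, 0], [0, 0, 0], [0, 0, 0], [0, 0, 0]], "twist": [[0, 0, 0.147], [0, 0, 0.147], [0, 0, 0.147], [0, 0, 0.147], [0, 0, 0.147]], "grip": [1, 1, 1, 1, 1]}}

```text
time: 1.2
ee_pos: [0.1802, 0.5197, 0.2533]
tcp_rot: [180.0, -0.0, 118.4]
wrist_force: [-0.2, 0.3, 0.1]
opening: 0.0853
grasp_force: 0.0
```

>>> {"method": "move_arm", "body": {"offset": [[0, 0, 0], [0, 0, 0]], "twist": [[0, 0, 0.147], [0, 0, 0.147]], "grip": [1, 1]}}

```text
time: 1.4
ee_pos: [0.1802, 0.5196, 0.2533]
tcp_rot: [180.0, -0.0, 101.6]
wrist_force: [-0.3, 1.0, 0.2]
opening: 0.0853
grasp_force: 0.0
```

```bash
cat >> h.py <<'E'
def go(x,y,z,o=None):
    o=o or bot.get_obs(); Rm=R.from_euler('xyz',o['tcp_rot'],degrees=True).as_matrix()
    d=100*Rm.T@(np.array([x,y,z])-o['ee_pos']); n=int(np.ceil(np.linalg.norm(d)/4.9))
    print('t',round(o['time'],2),'pos',np.round(o['ee_pos'],4),'rot',np.round(o['tcp_rot'],2),'d cm',np.round(d,2),'rows',n,'each',np.round(d/max(n,1),2))
E
python3 - <<'E'
from h import *
p=cam('wrist'); print(np.round(p['tool_from_camera'],3),p['vfov'])
go(.56,.378,.2)
p=cam('top')
# pads: dark rings
for n in ('top','scene'):
    p=cam(n); g=p['color'].max(2)
    m=(g<60).astype(np.uint8)
    c,_=cv2.findContours(m,cv2.RETR_EXTERNAL,cv2.CHAIN_APPROX_NONE)
    for k in c:
        if len(k)>30 and len(k)<150:
            e=cv2.fitEllipse(k); q=atz(p,e[0],.012)
            if .55<q[0]<.7 and abs(q[1])<.2: print(n,np.round(e[0],1),np.round(e[1],1),np.round(q,4))
E
```

```text
[[-0.    -0.955 -0.296  0.075]
 [ 1.    -0.    -0.     0.002]
 [ 0.    -0.296  0.955 -0.12 ]
 [ 0.     0.     0.     1.   ]] 68.85882234578592
t 1.45 pos [0.1802 0.5196 0.2533] rot [180.    -0.   101.05] d cm [-21.18  34.56   5.33] rows 9 each [-2.35  3.84  0.59]
top [215.5 186. ] [20.5 21.4] [0.5967 0.1236 0.012 ]
top [245.3 179.5] [20.8 21.4] [0.612 0.05  0.012]
top [274.8 173. ] [20.6 21.5] [ 0.6274 -0.0231  0.012 ]
top [304.4 166.5] [20.7 21.3] [ 0.6426 -0.0966  0.012 ]
scene [339.9 261.1] [22.  26.1] [0.5994 0.1253 0.012 ]
scene [304.2 257.5] [22.1 25.3] [0.6147 0.0521 0.012 ]
scene [269.  253.8] [22.  24.8] [ 0.6299 -0.0214  0.012 ]
scene [234.3 250.3] [21.3 25.2] [ 0.6452 -0.0946  0.012 ]
```

The seat rows fitted in the two cameras are both 75 mm apart and agree to 3 mm. Moving above blue.

>>> {"method": "move_arm", "body": {"offset": [[-2.35, 3.84, 0.6], [-2.35, 3.84, 0.6], [-2.35, 3.84, 0.6], [-2.35, 3.84, 0.6], [-2.35, 3.84, 0.6]], "twist": [[0, 0, 0], [0, 0, 0], [0, 0, 0], [0, 0, 0], [0, 0, 0]], "grip": [1, 1, 1, 1, 1]}}

```text
time: 2.1
ee_pos: [0.3939, 0.4435, 0.2232]
tcp_rot: [180.0, -0.0, 102.2]
wrist_force: [-0.5, 0.5, 0.4]
opening: 0.0851
grasp_force: 0.0
```

>>> {"method": "move_arm", "body": {"offset": [[-2.35, 3.84, 0.6], [-2.35, 3.84, 0.6], [-2.35, 3.84, 0.6], [-2.35, 3.84, 0.6], [0, 0, 0]], "twist": [[0, 0, 0], [0, 0, 0], [0, 0, 0], [0, 0, 0], [0, 0, 0]], "grip": [1, 1, 1, 1, 1]}}

```text
time: 2.6
ee_pos: [0.566, 0.3812, 0.1963]
tcp_rot: [-179.9, 0.1, 101.9]
wrist_force: [-0.8, -0.6, -0.6]
opening: 0.0854
grasp_force: 0.0
```

```bash
cat >> h.py <<'E'
def look(name,fn=None,H=H):
    p=cam('wrist'); fn and save(p,fn)
    for d in finder.pinpoint(p,name)[:3]: print(name,round(d['p'],2),np.round(d['position']),np.round(atz(p,d['position'],H[name]),4))
    return p
def axis(p,xy,r=.045,lo=.008):
    # cloud points near xy above lo: fit circle of known radius 15 mm on barrel points
    d=p['depth']; v,u=np.nonzero(d>0); f=210/np.tan(np.radians(p['vfov']/2)); z=d[v,u]
    Rm,t=pose(p); P=(Rm@np.stack([(u-p['cx'])/f*z,(v-p['cy'])/f*z,z])).T+t
    m=(np.hypot(*(P[:,:2]-xy).T)<r)&(P[:,2]>lo)&(P[:,2]<.1); return P[m]
E
python3 - <<'E'
from h import *
p=look('blue_mid','w1.png'); P=axis(p,(.56,.378))
print(len(P),P[:,2].max() if len(P) else 0)
top=P[P[:,2]>P[:,2].max()-.006]; print('top',np.round((top.max(0)+top.min(0))/2,4),np.round(np.ptp(top,0),4))
go(.56,.378,.2,p['obs'])
E
```

```text
blue_mid 0.82 [263. 196.] [0.5549 0.3798 0.031 ]
1053 0.06408633669085417
top [0.5557 0.3778 0.0611] [0.0137 0.0137 0.006 ]
t 2.6 pos [0.566  0.3812 0.1963] rot [-1.7988e+02  1.1000e-01  1.0189e+02] d cm [-0.19 -0.65 -0.37] rows 1 each [-0.19 -0.65 -0.37]
```

View pics/w1.png

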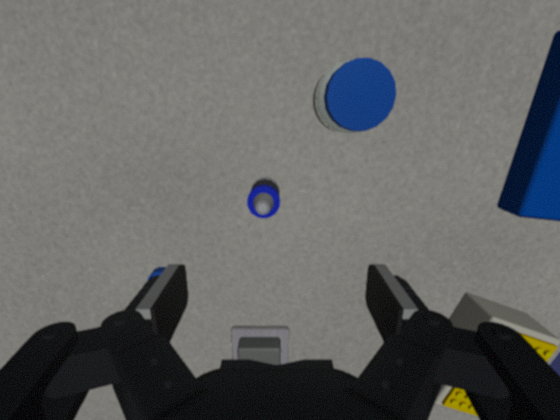

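Wrist view: blue stands at (263,200), clear of the jar at (355,95). Depth gives its nose at (0.556, 0.378), with the top at 64 mm against 62 mm nominal. Descending to grasp.

>>> {"method": "move_arm", "body": {"offset": [[-0.1, -1.05, 3], [0, 0, 4], [0, 0, 4], [0, 0, 3.5], [0, 0, 2]], "twist": [[0, 0, 0], [0, 0, 0], [0, 0, 0], [0, 0, 0], [0, 0, 0]], "grip": [1, 1, 1, 1, 1]}}

```text
time: 3.2
ee_pos: [0.5496, 0.3811, 0.0317]
tcp_rot: [-179.8, 0.1, 102.1]
wrist_force: [0.6, -0.9, 0.5]
opening: 0.0853
grasp_force: 0.0
```

```bash
python3 - <<'E'
from h import *
p=look('blue_mid','w2.png'); P=axis(p,(.56,.378))
top=P[P[:,2]>P[:,2].max()-.006]; print('top',np.round((top.max(0)+top.min(0))/2,4),np.round(np.ptp(top,0),4))
go(.556,.378,.031,p['obs'])
E
```

```text
blue_mid 0.65 [286. 298.] [0.5563 0.3786 0.031 ]
top [0.5499 0.3963 0.097 ] [0.0678 0.0207 0.006 ]
t 3.2 pos [0.5496 0.3811 0.0317] rot [-1.7985e+02  5.0000e-02  1.0215e+02] d cm [-0.44  0.56  0.07] rows 1 each [-0.44  0.56  0.07]
```

View pics/w2.png

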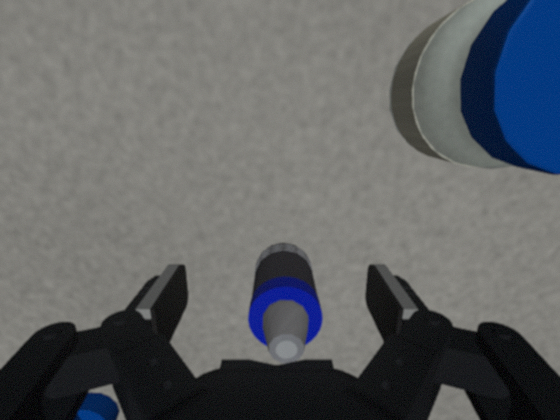

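Blue is between the open pads, nose at (286,345). The arm is off the target by about 6 mm, so I correct and settle.

>>> {"method": "move_arm", "body": {"offset": [[-0.4, 0.55, 0], [0, 0, 0]], "twist": [[0, 0, 0], [0, 0, 0]], "grip": [1, 1]}}

```text
time: 3.5
ee_pos: [0.5594, 0.3788, 0.0368]
tcp_rot: [179.8, -0.1, 102.0]
wrist_force: [0.1, -0.3, 0.5]
opening: 0.0854
grasp_force: 0.0
```

```bash
python3 - <<'E'
from h import *
p=look('blue_mid'); go(.556,.378,.031,p['obs'])
p=look('blue_mid'); go(.556,.378,.031,p['obs'])
E
```

```text
blue_mid 0.7 [267. 284.] [0.5567 0.3782 0.031 ]
t 3.5 pos [0.5594 0.3788 0.0368] rot [ 1.7981e+02 -7.0000e-02  1.0197e+02] d cm [-0.01 -0.35  0.58] rows 1 each [-0.01 -0.35  0.58]
blue_mid 0.9 [270. 285.] [0.5577 0.3784 0.031 ]
t 3.6 pos [0.5591 0.3787 0.0363] rot [ 1.7985e+02 -6.0000e-02  1.0193e+02] d cm [-0.   -0.31  0.53] rows 1 each [-0.   -0.31  0.53]
```

>>> {"method": "move_arm", "body": {"offset": [[0, -0.25, 0.4], [0, 0, 0], [0, 0, 0]], "twist": [[0, 0, 0], [0, 0, 0], [0, 0, 0]], "grip": [1, 1, 1]}}

```text
time: 4.0
ee_pos: [0.5555, 0.3775, 0.0301]
tcp_rot: [-180.0, 0.0, 101.9]
wrist_force: [0.3, 0.5, 0.4]
opening: 0.085
grasp_force: 0.0
```

```bash
python3 - <<'E'
from h import *
p=look('blue_mid'); go(.557,.378,.031,p['obs'])
E
```

```text
blue_mid 0.68 [274. 290.] [0.5561 0.3786 0.031 ]
t 4.0 pos [0.5555 0.3775 0.0301] rot [-1.7997e+02  1.0000e-02  1.0192e+02] d cm [ 0.01  0.16 -0.09] rows 1 each [ 0.01  0.16 -0.09]
```

>>> {"method": "move_arm", "body": {"offset": [[0, 0, 0], [0, 0, 0], [0, 0, 0], [0, 0, 0], [0, 0, 0]], "twist": [[0, 0, 0], [0, 0, 0], [0, 0, 0], [0, 0, 0], [0, 0, 0]], "grip": [0.3, 0.3, 0.3, 0.2, 0.2], "force": 30}}

```text
time: 4.6
ee_pos: [0.5558, 0.3777, 0.0304]
tcp_rot: [180.0, -0.0, 101.9]
wrist_force: [-1.3, 0.2, 1.2]
opening: 0.0294
grasp_force: 29.7
```

```bash
python3 - <<'E'
from h import *
o=bot.get_obs();go(.5980,.1245,.16,o); print(o['opening'],o['grasp_force'],o['wrist_force'])
E
```

```text
t 4.6 pos [0.5558 0.3777 0.0304] rot [179.99  -0.   101.92] d cm [-25.64  -1.09 -12.96] rows 6 each [-4.27 -0.18 -2.16]
0.029353131005980644 29.69726175069809 [-1.26916931  0.20990757  1.18503503]
```

>>> {"method": "move_arm", "body": {"offset": [[0, 0, -0.5], [0, 0, -1.5], [0, 0, -4], [0, 0, -4], [-3, 0, -3]], "twist": [[0, 0, 0], [0, 0, 0], [0, 0, 0], [0, 0, 0], [0, 0, 0]], "grip": [0.2, 0.2, 0.2, 0.2, 0.2]}}

```text
time: 5.1
ee_pos: [0.5615, 0.3505, 0.164]
tcp_rot: [179.8, -0.1, 102.1]
wrist_force: [-0.2, -1.1, -0.9]
opening: 0.0295
grasp_force: 30.0
```

>>> {"method": "move_arm", "body": {"offset": [[-4.5, -0.2, -1], [-4.5, -0.2, 0], [-4.5, -0.2, 0], [-4.5, -0.2, 0], [-4.5, -0.2, 0]], "twist": [[0, 0, 0], [0, 0, 0], [0, 0, 0], [0, 0, 0], [0, 0, 0]], "grip": [0.2, 0.2, 0.2, 0.2, 0.2]}}

```text
time: 5.6
ee_pos: [0.5987, 0.1243, 0.1718]
tcp_rot: [179.9, -0.0, 101.9]
wrist_force: [0.7, 0.2, -0.9]
opening: 0.0291
grasp_force: 30.0
```

>>> {"method": "move_arm", "body": {"offset": [[-4, -0.1, 0], [-2.5, 0, 0], [-1.1, 0, 0], [0, 0, 0], [0, 0, 0]], "twist": [[0, 0, 0], [0, 0, 0], [0, 0, 0], [0, 0, 0], [0, 0, 0]], "grip": [0.2, 0.2, 0.2, 0.2, 0.2]}}

```text
time: 6.1
ee_pos: [0.6132, 0.0523, 0.1707]
tcp_rot: [180.0, -0.0, 101.9]
wrist_force: [-0.3, 1.1, -1.6]
opening: 0.0292
grasp_force: 30.0
```

```bash
cat >> h.py <<'E'
def rings(p):
    m=(p['color'].max(2)<50).astype(np.uint8)
    for c in cv2.findContours(m,cv2.RETR_LIST,cv2.CHAIN_APPROX_NONE)[0]:
        if len(c)<40: continue
        w=np.array([atz(p,q,.012)[:2] for q in c[:,0]]); (x,y),a,_=cv2.fitEllipse((w*1000).astype(np.float32))
        if .015<max(a)/1000<.07 and min(a)/max(a)>.85: print('ring',np.round([x,y],1),np.round(a,1))
E
python3 - <<'E'
from h import *
p=look('seat_a','w3.png'); rings(p); go(.6134,.051,.1,p['obs']); print(p['obs']['grasp_force'],p['obs']['opening'])
E
```

```text
seat_a 0.77 [282. 116.] [0.6041 0.1269 0.012 ]
seat_a 0.76 [277. 198.] [0.6154 0.0531 0.012 ]
ring [615.5  52. ] [40.5 40.8]
ring [615.3  52.3] [52.4 52.4]
ring [600.2 125.4] [40.3 40.4]
ring [600.2 125.5] [52.6 52.7]
ring [457. 152.] [27.1 29.7]
t 6.1 pos [0.6132 0.0523 0.1707] rot [ 1.7998e+02 -2.0000e-02  1.0193e+02] d cm [-0.13 -0.01  7.07] rows 2 each [-0.07 -0.01  3.54]
29.983231723308563 0.0292346412593662
```

View pics/w3.png

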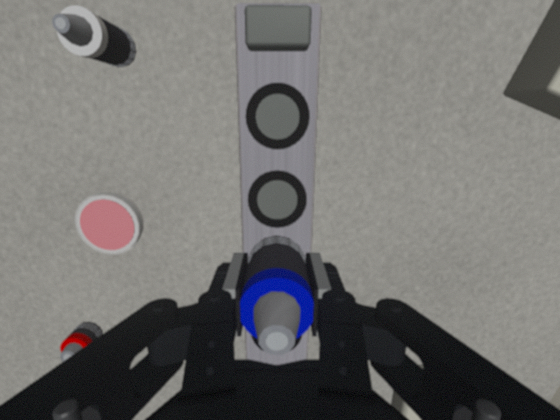

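Blue is held straight, and its target ring centres at (277,198) in the wrist view, with the next seat at (278,116) and grey at the top. The ring fit gives the seat at (0.6154, 0.0522). Lowering in stages.

>>> {"method": "move_arm", "body": {"offset": [[-0.1, 0.15, 3], [0, 0, 4], [0, 0, 3], [0, 0, 1.5], [0, 0, 0]], "twist": [[0, 0, 0], [0, 0, 0], [0, 0, 0], [0, 0, 0], [0, 0, 0]], "grip": [0.2, 0.2, 0.2, 0.2, 0.2]}}

```text
time: 6.7
ee_pos: [0.6137, 0.0516, 0.0533]
tcp_rot: [-179.8, -0.0, 102.0]
wrist_force: [-0.8, -0.9, -0.7]
opening: 0.0293
grasp_force: 30.0
```

>>> {"method": "move_arm", "body": {"offset": [[0, 0, 0], [0, 0, 0], [0, 0, 0.2]], "twist": [[0, 0, 0], [0, 0, 0], [0, 0, 0]], "grip": [0.2, 0.2, 0.2]}}

```text
time: 7.0
ee_pos: [0.6161, 0.051, 0.0553]
tcp_rot: [179.8, 0.0, 101.9]
wrist_force: [-1.1, 0.5, -0.9]
opening: 0.0292
grasp_force: 30.0
```

```bash
python3 - <<'E'
from h import *
o=bot.get_obs();go(.615,.0513,.0424,o); print(o['wrist_force'])
E
```

```text
t 7.0 pos [0.6161 0.051  0.0553] rot [1.7982e+02 2.0000e-02 1.0192e+02] d cm [ 0.05 -0.1   1.29] rows 1 each [ 0.05 -0.1   1.29]
[-1.14454252  0.54220087 -0.9372727 ]
```

>>> {"method": "move_arm", "body": {"offset": [[0, -0.05, 0.3], [0, 0, 0.3], [0, 0, 0.2], [0, 0, 0], [0, 0, 0]], "twist": [[0, 0, 0], [0, 0, 0], [0, 0, 0], [0, 0, 0], [0, 0, 0]], "grip": [0.2, 0.2, 0.2, 0.2, 0.2]}}

```text
time: 7.5
ee_pos: [0.6144, 0.0507, 0.0452]
tcp_rot: [-180.0, -0.0, 101.9]
wrist_force: [-0.1, 0.5, -2.1]
opening: 0.0293
grasp_force: 30.0
```

>>> {"method": "move_arm", "body": {"offset": [[0, 0, 0], [0, 0, 0], [0, 0, 0]], "twist": [[0, 0, 0], [0, 0, 0], [0, 0, 0]], "grip": [0.2, 0.2, 0.2]}}

```text
time: 7.8
ee_pos: [0.6145, 0.0507, 0.0454]
tcp_rot: [180.0, 0.0, 101.9]
wrist_force: [0.2, -0.5, -1.9]
opening: 0.0292
grasp_force: 30.0
```

Settled at z 45.4 mm, with contact expected near 42.4 mm. I creep down in half-millimetre rows.

>>> {"method": "move_arm", "body": {"offset": [[0, 0.05, 0.1], [0, 0, 0.05], [0, 0, 0.05], [0, 0, 0], [0, 0, 0]], "twist": [[0, 0, 0], [0, 0, 0], [0, 0, 0], [0, 0, 0], [0, 0, 0]], "grip": [0.2, 0.2, 0.2, 0.2, 0.2]}}

```text
time: 8.3
ee_pos: [0.615, 0.0508, 0.0433]
tcp_rot: [-180.0, -0.0, 101.9]
wrist_force: [0.6, -0.4, -1.1]
opening: 0.0294
grasp_force: 30.0
```

>>> {"method": "move_arm", "body": {"offset": [[0, 0, 0.05], [0, 0, 0.05], [0, 0, 0], [0, 0, 0]], "twist": [[0, 0, 0], [0, 0, 0], [0, 0, 0], [0, 0, 0]], "grip": [0.2, 0.2, 0.2, 0.2]}}

```text
time: 8.7
ee_pos: [0.615, 0.0508, 0.0424]
tcp_rot: [180.0, -0.0, 101.9]
wrist_force: [-0.7, -0.4, -0.9]
opening: 0.0289
grasp_force: 30.2
```

>>> {"method": "move_arm", "body": {"offset": [[0, 0, 0.05], [0, 0, 0], [0, 0, 0]], "twist": [[0, 0, 0], [0, 0, 0], [0, 0, 0]], "grip": [0.2, 0.2, 0.2]}}

```text
time: 9.0
ee_pos: [0.615, 0.0508, 0.0424]
tcp_rot: [180.0, 0.0, 101.9]
wrist_force: [-3.4, -0.6, 5.3]
opening: 0.0293
grasp_force: 30.6
```

>>> {"method": "move_arm", "body": {"offset": [[0, 0, 0.05], [0, 0, 0], [0, 0, 0]], "twist": [[0, 0, 0], [0, 0, 0], [0, 0, 0]], "grip": [0.2, 0.2, 0.2]}}

```text
time: 9.3
ee_pos: [0.615, 0.0508, 0.0423]
tcp_rot: [180.0, 0.0, 101.9]
wrist_force: [-4.4, -0.7, 8.9]
opening: 0.0294
grasp_force: 31.0
```

Contact at exactly the nominal height, so releasing.

>>> {"method": "move_arm", "body": {"offset": [[0, 0, -0.05], [0, 0, 0], [0, 0, 0], [0, 0, 0], [0, 0, 0]], "twist": [[0, 0, 0], [0, 0, 0], [0, 0, 0], [0, 0, 0], [0, 0, 0]], "grip": [0.2, 0.38, 0.5, 0.7, 1]}}

```text
time: 9.8
ee_pos: [0.6149, 0.0508, 0.0415]
tcp_rot: [-180.0, -0.0, 101.9]
wrist_force: [-0.8, 0.3, -0.2]
opening: 0.0704
grasp_force: 0.0
```

>>> {"method": "move_arm", "body": {"offset": [[0, 0, 0], [0, 0, 0], [0, 0, 0], [0, 0, -1], [0, 0, -2]], "twist": [[0, 0, 0], [0, 0, 0], [0, 0, 0], [0, 0, 0], [0, 0, 0]], "grip": [1, 1, 1, 1, 1]}}

```text
time: 10.3
ee_pos: [0.6141, 0.0507, 0.0711]
tcp_rot: [-179.8, -0.0, 101.9]
wrist_force: [-0.1, 0.6, 0.2]
opening: 0.0852
grasp_force: 0.0
```

>>> {"method": "move_arm", "body": {"offset": [[0, 0, -4], [0, 0, -4], [0, 0, -2.5], [0, 0, 0], [0, 0, 0]], "twist": [[0, 0, 0], [0, 0, 0], [0, 0, 0], [0, 0, 0], [0, 0, 0]], "grip": [1, 1, 1, 1, 1]}}

```text
time: 10.8
ee_pos: [0.6153, 0.0508, 0.1777]
tcp_rot: [179.9, 0.0, 101.9]
wrist_force: [-0.2, 0.1, -1.4]
opening: 0.085
grasp_force: 0.0
```

```bash
cat >> h.py <<'E'
def topc(p,xy,r=.045,lo=.03):
    P=axis(p,xy,r,lo)
    if not len(P): print('none'); return
    top=P[P[:,2]>P[:,2].max()-.006]; print('top',len(P),np.round((top.max(0)+top.min(0))/2,4),np.round(np.ptp(top,0),4),'zmax',P[:,2].max().round(4))
E
python3 - <<'E'
from h import *
p=look('blue_mid','w4.png'); topc(p,(.615,.051),.03)
print('white'); look('white_mid'); topc(p,(.456,.1487))
print('red');look('red_mid'); topc(p,(.44,-.147),lo=.02)
go(.456,.1487,.2,p['obs'])
E
```

```text
blue_mid 0.56 [277. 204.] [0.618  0.0499 0.031 ]
top 1224 [0.6168 0.0516 0.0724] [0.0144 0.0136 0.006 ] zmax 0.0753
white
white_mid 0.83 [97. 37.] [0.4565 0.152  0.037 ]
white_mid 0.65 [278. 205.] [0.6172 0.051  0.037 ]
top 2446 [0.4569 0.1519 0.073 ] [0.0134 0.0127 0.006 ] zmax 0.076
red
red_mid 0.64 [280. 326.] [ 0.6483 -0.0858  0.019 ]
red_mid 0.58 [275. 112.] [0.5984 0.1275 0.019 ]
red_mid 0.54 [ 83. 339.] [ 0.4423 -0.147   0.019 ]
top 24 [ 0.4414 -0.1327  0.0226] [0.0096 0.0024 0.0052] zmax 0.0252
t 10.8 pos [0.6153 0.0508 0.1777] rot [1.7991e+02 1.0000e-02 1.0192e+02] d cm [ 12.86 -13.56  -2.25] rows 4 each [ 3.22 -3.39 -0.56]
```

View pics/w4.png

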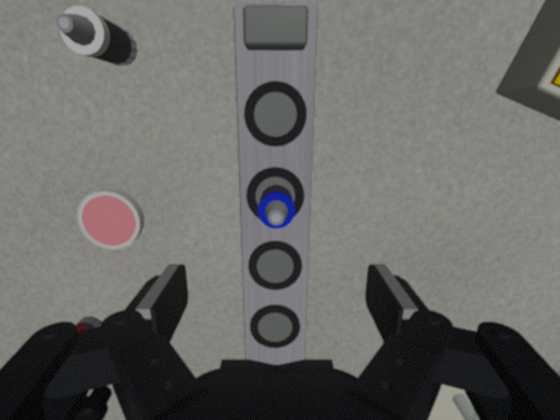

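Blue stands upright and centred on its seat, nose at (277,212). White is at (85,30) on the left. Going there.

>>> {"method": "move_arm", "body": {"offset": [[3.3, -3.35, -0.5], [3.3, -3.35, -0.5], [3.3, -3.35, -0.5], [2.2, -2.25, -0.5], [1, -1.1, 0]], "twist": [[0, 0, 0], [0, 0, 0], [0, 0, 0], [0, 0, 0], [0, 0, 0]], "grip": [1, 1, 1, 1, 1]}}

```text
time: 11.6
ee_pos: [0.4551, 0.1524, 0.1974]
tcp_rot: [179.9, -0.0, 102.0]
wrist_force: [0.7, 0.2, -0.2]
opening: 0.0854
grasp_force: 0.0
```

>>> {"method": "move_arm", "body": {"offset": [[0, 0, 0], [0, 0, 0], [0, 0, 0], [0, 0, 0]], "twist": [[0, 0, 0], [0, 0, 0], [0, 0, 0], [0, 0, 0]], "grip": [1, 1, 1, 1]}}

```text
time: 12.0
ee_pos: [0.4575, 0.1507, 0.1962]
tcp_rot: [-179.9, 0.0, 101.8]
wrist_force: [-0.9, 0.3, -0.0]
opening: 0.0856
grasp_force: 0.0
```

```bash
python3 - <<'E'
from h import *
p=look('white_mid'); topc(p,(.456,.15)); look('white_mid')
go(.4565,.1505,.037,p['obs'])
E
```

```text
white_mid 0.55 [274. 195.] [0.4562 0.1541 0.037 ]
top 1040 [0.4562 0.153  0.073 ] [0.012  0.0117 0.0059] zmax 0.076
white_mid 0.68 [276. 192.] [0.4573 0.1579 0.037 ]
white_mid 0.31 [386. 355.] [ 0.6159 -0.0013  0.037 ]
t 12.0 pos [0.4575 0.1507 0.1962] rot [-1.7995e+02  1.0000e-02  1.0185e+02] d cm [ 0.   -0.09 15.92] rows 4 each [ 0.   -0.02  3.98]
```

>>> {"method": "move_arm", "body": {"offset": [[0.2, -0.06, 3], [0, 0, 4], [0, 0, 4], [0, 0, 3], [0, 0, 1.5]], "twist": [[0, 0, 0], [0, 0, 0], [0, 0, 0], [0, 0, 0], [0, 0, 0]], "grip": [1, 1, 1, 1, 1]}}

```text
time: 12.7
ee_pos: [0.4544, 0.1526, 0.0387]
tcp_rot: [-179.8, 0.0, 101.9]
wrist_force: [-0.0, 0.3, 0.2]
opening: 0.0853
grasp_force: 0.0
```

>>> {"method": "move_arm", "body": {"offset": [[0, 0, 0.4], [0, 0, 0], [0, 0, 0], [0, 0, 0], [0, 0, 0]], "twist": [[0, 0, 0], [0, 0, 0], [0, 0, 0], [0, 0, 0], [0, 0, 0]], "grip": [1, 1, 1, 1, 1]}}

```text
time: 13.2
ee_pos: [0.4564, 0.1533, 0.0387]
tcp_rot: [179.9, -0.0, 101.9]
wrist_force: [-0.0, 0.4, -0.6]
opening: 0.0857
grasp_force: 0.0
```

```bash
python3 - <<'E'
from h import *
p=look('white_mid','w5.png'); p=look('white_mid')
go(.4565,.1525,.037,p['obs'])
E
```

```text
white_mid 0.81 [271. 288.] [0.4556 0.1539 0.037 ]
white_mid 0.71 [272. 287.] [0.4557 0.1543 0.037 ]
t 13.3 pos [0.4561 0.1533 0.0383] rot [ 1.7995e+02 -1.0000e-02  1.0192e+02] d cm [-0.08  0.02  0.13] rows 1 each [-0.08  0.02  0.13]
```

View pics/w5.png

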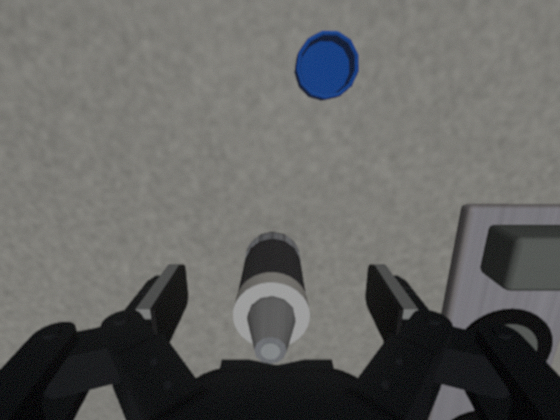

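White is between the pads, nose at (270,345). Closing.

>>> {"method": "move_arm", "body": {"offset": [[0, 0, 0], [0, 0, 0], [0, 0, 0], [0, 0, 0], [0, 0, 0]], "twist": [[0, 0, 0], [0, 0, 0], [0, 0, 0], [0, 0, 0], [0, 0, 0]], "grip": [0.3, 0.3, 0.3, 0.2, 0.2], "force": 30}}

```text
time: 13.9
ee_pos: [0.4558, 0.1532, 0.0379]
tcp_rot: [-180.0, -0.0, 101.9]
wrist_force: [-0.3, -0.2, 0.8]
opening: 0.0295
grasp_force: 29.6
```

>>> {"method": "move_arm", "body": {"offset": [[0, 0, 0], [0, 0, 0]], "twist": [[0, 0, 0], [0, 0, 0]], "grip": [0.2, 0.2]}}

```text
time: 14.1
ee_pos: [0.4558, 0.1532, 0.0379]
tcp_rot: [-180.0, -0.0, 101.9]
wrist_force: [-1.5, -0.0, 2.3]
opening: 0.0294
grasp_force: 29.6
```

```bash
python3 - <<'E'
from h import *
go(.5995,.1248,.17)
E
```

```text
t 14.1 pos [0.4558 0.1532 0.0379] rot [-180.     -0.    101.92] d cm [ -5.74  13.48 -13.21] rows 5 each [-1.15  2.7  -2.64]
```

>>> {"method": "move_arm", "body": {"offset": [[0, 0, -0.5], [0, 0, -1.5], [0, 0, -4], [0, 0, -4], [0, 0, -3]], "twist": [[0, 0, 0], [0, 0, 0], [0, 0, 0], [0, 0, 0], [0, 0, 0]], "grip": [0.2, 0.2, 0.2, 0.2, 0.2]}}

```text
time: 14.6
ee_pos: [0.456, 0.1532, 0.1703]
tcp_rot: [179.9, -0.0, 101.9]
wrist_force: [0.4, -0.1, -2.0]
opening: 0.0292
grasp_force: 30.0
```

>>> {"method": "move_arm", "body": {"offset": [[-1.5, 3.5, 0], [-1.7, 4, 0], [-1.5, 3.5, 0], [-1.1, 2.5, 0], [0, 0, 0]], "twist": [[0, 0, 0], [0, 0, 0], [0, 0, 0], [0, 0, 0], [0, 0, 0]], "grip": [0.2, 0.2, 0.2, 0.2, 0.2]}}

```text
time: 15.1
ee_pos: [0.6022, 0.1233, 0.1662]
tcp_rot: [-179.9, 0.0, 101.8]
wrist_force: [-1.1, -0.3, -2.3]
opening: 0.0294
grasp_force: 30.6
```

>>> {"method": "move_arm", "body": {"offset": [[0, 0, 0], [0, 0, 0], [0, 0, 0], [0, 0, 0]], "twist": [[0, 0, 0], [0, 0, 0], [0, 0, 0], [0, 0, 0]], "grip": [0.2, 0.2, 0.2, 0.2]}}

```text
time: 15.5
ee_pos: [0.5994, 0.1245, 0.1683]
tcp_rot: [180.0, 0.0, 101.9]
wrist_force: [0.8, 0.2, -2.3]
opening: 0.0292
grasp_force: 30.6
```

```bash
python3 - <<'E'
from h import *
p=look('seat_a'); rings(p); go(.5998,.1245,.05,p['obs']); print(p['obs']['grasp_force'])
E
```

```text
seat_a 0.7 [278. 198.] [0.6026 0.1264 0.012 ]
ring [600.2 125.4] [40.3 40.6]
ring [600.1 125.6] [52.7 52.9]
t 15.5 pos [0.5994 0.1245 0.1683] rot [179.96   0.   101.95] d cm [-1.000e-02  3.000e-02  1.183e+01] rows 3 each [-0.    0.01  3.94]
30.63687801361084
```

>>> {"method": "move_arm", "body": {"offset": [[0, 0.03, 3], [0, 0, 4], [0, 0, 2.5], [0, 0, 1], [0, 0, 0.5]], "twist": [[0, 0, 0], [0, 0, 0], [0, 0, 0], [0, 0, 0], [0, 0, 0]], "grip": [0.2, 0.2, 0.2, 0.2, 0.2]}}

```text
time: 16.1
ee_pos: [0.5998, 0.1243, 0.0573]
tcp_rot: [-179.9, -0.0, 101.9]
wrist_force: [0.7, 0.7, -1.2]
opening: 0.0291
grasp_force: 30.6
```

>>> {"method": "move_arm", "body": {"offset": [[0, 0, 0.2], [0, 0, 0.2], [0, 0, 0], [0, 0, 0], [0, 0, 0]], "twist": [[0, 0, 0], [0, 0, 0], [0, 0, 0], [0, 0, 0], [0, 0, 0]], "grip": [0.2, 0.2, 0.2, 0.2, 0.2]}}

```text
time: 16.6
ee_pos: [0.6005, 0.1244, 0.0544]
tcp_rot: [179.9, -0.0, 101.9]
wrist_force: [-0.2, 0.8, -1.7]
opening: 0.0293
grasp_force: 30.6
```

>>> {"method": "move_arm", "body": {"offset": [[0, 0, 0], [0, 0, 0], [0, 0, 0]], "twist": [[0, 0, 0], [0, 0, 0], [0, 0, 0]], "grip": [0.2, 0.2, 0.2]}}

```text
time: 16.9
ee_pos: [0.6002, 0.1243, 0.0538]
tcp_rot: [180.0, 0.0, 101.9]
wrist_force: [-0.7, 0.3, -1.7]
opening: 0.0285
grasp_force: 30.6
```

>>> {"method": "move_arm", "body": {"offset": [[0, 0, 0.1], [0, 0, 0.1], [0, 0, 0.1], [0, 0, 0], [0, 0, 0]], "twist": [[0, 0, 0], [0, 0, 0], [0, 0, 0], [0, 0, 0], [0, 0, 0]], "grip": [0.2, 0.2, 0.2, 0.2, 0.2]}}

```text
time: 17.4
ee_pos: [0.6002, 0.1243, 0.0507]
tcp_rot: [-180.0, -0.0, 101.9]
wrist_force: [-0.1, -0.0, -1.9]
opening: 0.0294
grasp_force: 30.6
```

>>> {"method": "move_arm", "body": {"offset": [[0, 0, 0.05], [0, 0, 0], [0, 0, 0.05], [0, 0, 0], [0, 0, 0]], "twist": [[0, 0, 0], [0, 0, 0], [0, 0, 0], [0, 0, 0], [0, 0, 0]], "grip": [0.2, 0.2, 0.2, 0.2, 0.2]}}

```text
time: 17.9
ee_pos: [0.6002, 0.1243, 0.0499]
tcp_rot: [180.0, 0.0, 101.9]
wrist_force: [-0.2, 0.0, -0.3]
opening: 0.0291
grasp_force: 30.8
```

>>> {"method": "move_arm", "body": {"offset": [[0, 0, 0.03], [0, 0, 0], [0, 0, 0], [0, 0, 0], [0, 0, 0]], "twist": [[0, 0, 0], [0, 0, 0], [0, 0, 0], [0, 0, 0], [0, 0, 0]], "grip": [0.2, 0.2, 0.38, 0.5, 0.7]}}

```text
time: 18.4
ee_pos: [0.6002, 0.1244, 0.0494]
tcp_rot: [-180.0, -0.0, 101.9]
wrist_force: [0.3, 0.4, 0.5]
opening: 0.0557
grasp_force: 0.0
```

>>> {"method": "move_arm", "body": {"offset": [[0, 0, 0], [0, 0, 0], [0, 0, 0], [0, 0, -1], [0, 0, -2]], "twist": [[0, 0, 0], [0, 0, 0], [0, 0, 0], [0, 0, 0], [0, 0, 0]], "grip": [1, 1, 1, 1, 1]}}

```text
time: 18.9
ee_pos: [0.5993, 0.1242, 0.0788]
tcp_rot: [-179.8, 0.0, 101.9]
wrist_force: [0.3, 0.7, 0.4]
opening: 0.0853
grasp_force: 0.0
```

>>> {"method": "move_arm", "body": {"offset": [[0, 0, -4], [0, 0, -4], [0, 0, -2.5], [0, 0, 0], [0, 0, 0]], "twist": [[0, 0, 0], [0, 0, 0], [0, 0, 0], [0, 0, 0], [0, 0, 0]], "grip": [1, 1, 1, 1, 1]}}

```text
time: 19.4
ee_pos: [0.6005, 0.1244, 0.1854]
tcp_rot: [179.9, 0.0, 101.9]
wrist_force: [0.0, 0.2, -0.6]
opening: 0.0856
grasp_force: 0.0
```

```bash
python3 - <<'E'
from h import *
p=look('white_mid','w6.png'); topc(p,(.6,.125),.03); topc(p,(.615,.051),.03)
go(.442,-.146,.18,p['obs'])
E
```

```text
white_mid 0.83 [278. 205.] [0.6042 0.1219 0.037 ]
top 1321 [0.602  0.1244 0.0843] [0.0126 0.0121 0.006 ] zmax 0.0873
top 1156 [0.6167 0.0514 0.073 ] [0.0137 0.0145 0.0059] zmax 0.076
t 19.4 pos [0.6005 0.1244 0.1854] rot [179.91   0.   101.92] d cm [-23.19 -21.09   0.51] rows 7 each [-3.31 -3.01  0.07]
```

View pics/w6.png

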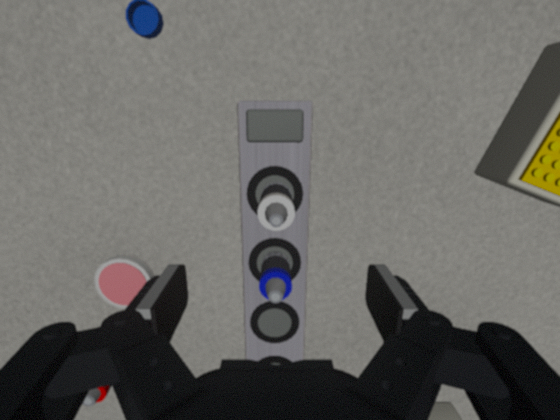

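White (277,212) and blue (277,288) stand upright and centred. Next is red, near (0.442, -0.146), with the dish well below the path.

>>> {"method": "move_arm", "body": {"offset": [[-3.3, -3, 0], [-3.3, -3, 0], [-3.3, -3, 0], [-3.3, -3, 0], [-3.3, -3, 0]], "twist": [[0, 0, 0], [0, 0, 0], [0, 0, 0], [0, 0, 0], [0, 0, 0]], "grip": [1, 1, 1, 1, 1]}}

```text
time: 20.0
ee_pos: [0.4858, -0.0692, 0.1832]
tcp_rot: [-179.9, -0.0, 101.9]
wrist_force: [0.5, -0.4, 0.2]
opening: 0.0848
grasp_force: 0.0
```

>>> {"method": "move_arm", "body": {"offset": [[-3.3, -3, 0], [-2.2, -2, 0], [-1.1, -1.1, 0], [0, 0, 0], [0, 0, 0]], "twist": [[0, 0, 0], [0, 0, 0], [0, 0, 0], [0, 0, 0], [0, 0, 0]], "grip": [1, 1, 1, 1, 1]}}

```text
time: 20.5
ee_pos: [0.4412, -0.1451, 0.1837]
tcp_rot: [-179.9, -0.0, 101.9]
wrist_force: [0.6, -0.1, -1.0]
opening: 0.0854
grasp_force: 0.0
```

>>> {"method": "move_arm", "body": {"offset": [[0, 0, 0], [0, 0, 0], [0, 0, 0]], "twist": [[0, 0, 0], [0, 0, 0], [0, 0, 0]], "grip": [1, 1, 1]}}

```text
time: 20.8
ee_pos: [0.4417, -0.1446, 0.1843]
tcp_rot: [-180.0, -0.0, 102.0]
wrist_force: [-0.7, -0.5, 0.3]
opening: 0.0854
grasp_force: 0.0
```

```bash
python3 - <<'E'
from h import *
p=look('red_mid'); topc(p,(.442,-.146),.03,.01); look('red_mid')
go(.442,-.146,.025,p['obs'])
E
```

```text
red_mid 0.72 [274. 199.] [ 0.4411 -0.147   0.019 ]
red_mid 0.37 [491. 186.] [ 0.6411 -0.0908  0.019 ]
top 891 [ 0.4408 -0.1472  0.0369] [0.0166 0.0174 0.0058] zmax 0.0398
red_mid 0.61 [274. 198.] [ 0.4411 -0.1459  0.019 ]
t 20.8 pos [ 0.4417 -0.1446  0.1843] rot [-1.7998e+02 -1.0000e-02  1.0198e+02] d cm [-0.14  0.   15.93] rows 4 each [-0.04  0.    3.98]
```

>>> {"method": "move_arm", "body": {"offset": [[-0.2, -0.1, 3], [0, 0, 4], [0, 0, 4], [0, 0, 3], [0, 0, 1]], "twist": [[0, 0, 0], [0, 0, 0], [0, 0, 0], [0, 0, 0], [0, 0, 0]], "grip": [1, 1, 1, 1, 1]}}

```text
time: 21.5
ee_pos: [0.4391, -0.1468, 0.0315]
tcp_rot: [-179.8, -0.1, 101.9]
wrist_force: [-0.4, 0.8, 0.0]
opening: 0.0854
grasp_force: 0.0
```

>>> {"method": "move_arm", "body": {"offset": [[0, 0, 0.5], [0, 0, 0.3], [0, 0, 0], [0, 0, 0], [0, 0, 0]], "twist": [[0, 0, 0], [0, 0, 0], [0, 0, 0], [0, 0, 0], [0, 0, 0]], "grip": [1, 1, 1, 1, 1]}}

```text
time: 22.0
ee_pos: [0.4414, -0.1476, 0.0274]
tcp_rot: [179.9, 0.0, 101.9]
wrist_force: [0.1, -0.0, 0.3]
opening: 0.0853
grasp_force: 0.0
```

```bash
python3 - <<'E'
from h import *
p=look('red_mid','w7.png'); p=look('red_mid')
go(.441,-.1468,.025,p['obs'])
E
```

```text
red_mid 0.84 [272. 280.] [ 0.4408 -0.1466  0.019 ]
red_mid 0.82 [269. 283.] [ 0.4397 -0.1485  0.019 ]
t 22.1 pos [ 0.4412 -0.1475  0.027 ] rot [1.7996e+02 3.0000e-02 1.0192e+02] d cm [ 0.07 -0.    0.2 ] rows 1 each [ 0.07 -0.    0.2 ]
```

View pics/w7.png

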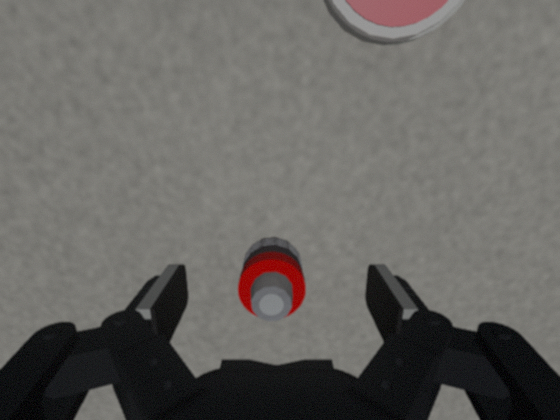

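Red is centred between the pads at (271,290). I drop 2 mm and close.

>>> {"method": "move_arm", "body": {"offset": [[0.05, 0, 0.15], [0, 0, 0], [0, 0, 0], [0, 0, 0]], "twist": [[0, 0, 0], [0, 0, 0], [0, 0, 0], [0, 0, 0]], "grip": [1, 1, 1, 1]}}

```text
time: 22.6
ee_pos: [0.4407, -0.1469, 0.025]
tcp_rot: [-180.0, -0.0, 101.9]
wrist_force: [0.6, -0.2, -0.5]
opening: 0.0854
grasp_force: 0.0
```

>>> {"method": "move_arm", "body": {"offset": [[0, 0, 0], [0, 0, 0], [0, 0, 0], [0, 0, 0], [0, 0, 0]], "twist": [[0, 0, 0], [0, 0, 0], [0, 0, 0], [0, 0, 0], [0, 0, 0]], "grip": [0.5, 0.3, 0.3, 0.2, 0.2], "force": 30}}

```text
time: 23.1
ee_pos: [0.4409, -0.147, 0.0252]
tcp_rot: [180.0, 0.0, 101.9]
wrist_force: [-0.2, 0.2, 1.5]
opening: 0.029
grasp_force: 29.7
```

>>> {"method": "move_arm", "body": {"offset": [[0, 0, 0], [0, 0, 0]], "twist": [[0, 0, 0], [0, 0, 0]], "grip": [0.2, 0.2]}}

```text
time: 23.3
ee_pos: [0.4409, -0.1469, 0.0252]
tcp_rot: [180.0, 0.0, 101.9]
wrist_force: [-1.2, 0.5, 2.4]
opening: 0.0288
grasp_force: 29.7
```

```bash
python3 - <<'E'
from h import *
go(.6455,-.0955,.17)
E
```

```text
t 23.3 pos [ 0.4409 -0.1469  0.0252] rot [1.7998e+02 1.0000e-02 1.0192e+02] d cm [  0.8   21.09 -14.48] rows 6 each [ 0.13  3.51 -2.41]
```

>>> {"method": "move_arm", "body": {"offset": [[0, 0, -0.5], [0, 0, -1.5], [0, 0, -4], [0, 0, -4], [0, 0, -4]], "twist": [[0, 0, 0], [0, 0, 0], [0, 0, 0], [0, 0, 0], [0, 0, 0]], "grip": [0.2, 0.2, 0.2, 0.2, 0.2]}}

```text
time: 23.8
ee_pos: [0.4404, -0.1468, 0.1665]
tcp_rot: [-180.0, -0.0, 101.9]
wrist_force: [0.6, -0.1, -0.7]
opening: 0.029
grasp_force: 29.9
```

>>> {"method": "move_arm", "body": {"offset": [[0.2, 4.5, 0], [0.2, 4.5, 0], [0.2, 4.5, 0], [0.2, 4.5, 0], [0.1, 2.2, 0]], "twist": [[0, 0, 0], [0, 0, 0], [0, 0, 0], [0, 0, 0], [0, 0, 0]], "grip": [0.2, 0.2, 0.2, 0.2, 0.2]}}

```text
time: 24.3
ee_pos: [0.639, -0.0952, 0.1638]
tcp_rot: [-180.0, -0.0, 102.0]
wrist_force: [-1.5, 0.3, -1.5]
opening: 0.0288
grasp_force: 30.1
```

>>> {"method": "move_arm", "body": {"offset": [[0, 0.95, 0], [0, 0, 0], [0, 0, 0], [0, 0, 0], [0, 0, 0]], "twist": [[0, 0, 0], [0, 0, 0], [0, 0, 0], [0, 0, 0], [0, 0, 0]], "grip": [0.2, 0.2, 0.2, 0.2, 0.2]}}

```text
time: 24.8
ee_pos: [0.6451, -0.0949, 0.1657]
tcp_rot: [180.0, 0.0, 101.9]
wrist_force: [0.3, 0.7, -0.5]
opening: 0.0292
grasp_force: 30.1
```

```bash
python3 - <<'E'
from h import *
p=look('seat_a'); rings(p); go(.646,-.0948,.0372,p['obs']); print(p['obs']['grasp_force'])
E
```

```text
seat_a 0.71 [279. 197.] [ 0.6484 -0.0908  0.012 ]
ring [645.9 -94.9] [40.3 40.7]
ring [645.9 -94.5] [52.5 52.7]
ring [630.7 -21.5] [40.2 40.5]
ring [630.7 -21.3] [52.7 52.9]
ring [615.8  50.5] [47.2 49.4]
t 24.8 pos [ 0.6451 -0.0949  0.1657] rot [1.7997e+02 1.0000e-02 1.0188e+02] d cm [-1.000e-02  8.000e-02  1.285e+01] rows 3 each [-0.    0.03  4.28]
30.064390897750854
```

Ring fits put the seat at (0.6459, -0.0947). Lowering to about 4 mm above contact, then creeping.

>>> {"method": "move_arm", "body": {"offset": [[0, 0.08, 3], [0, 0, 4], [0, 0, 3.5], [0, 0, 1], [0, 0, 0.5]], "twist": [[0, 0, 0], [0, 0, 0], [0, 0, 0], [0, 0, 0], [0, 0, 0]], "grip": [0.2, 0.2, 0.2, 0.2, 0.2]}}

```text
time: 25.4
ee_pos: [0.646, -0.0943, 0.0445]
tcp_rot: [-179.9, -0.0, 101.9]
wrist_force: [0.1, 0.4, 0.2]
opening: 0.0293
grasp_force: 30.1
```

>>> {"method": "move_arm", "body": {"offset": [[0, 0, 0.2], [0, 0, 0.2], [0, 0, 0], [0, 0, 0], [0, 0, 0]], "twist": [[0, 0, 0], [0, 0, 0], [0, 0, 0], [0, 0, 0], [0, 0, 0]], "grip": [0.2, 0.2, 0.2, 0.2, 0.2]}}

```text
time: 25.9
ee_pos: [0.647, -0.0943, 0.0417]
tcp_rot: [179.9, 0.0, 101.9]
wrist_force: [0.1, -0.0, -0.7]
opening: 0.0292
grasp_force: 30.1
```

>>> {"method": "move_arm", "body": {"offset": [[0, 0, 0], [0, 0, 0], [0, 0, 0]], "twist": [[0, 0, 0], [0, 0, 0], [0, 0, 0]], "grip": [0.2, 0.2, 0.2]}}

```text
time: 26.2
ee_pos: [0.6466, -0.0943, 0.041]
tcp_rot: [180.0, 0.0, 101.9]
wrist_force: [-0.4, 0.8, -0.5]
opening: 0.0288
grasp_force: 30.1
```

>>> {"method": "move_arm", "body": {"offset": [[0, -0.05, 0.1], [0, 0, 0.1], [0, 0, 0.1], [0, 0, 0], [0, 0, 0]], "twist": [[0, 0, 0], [0, 0, 0], [0, 0, 0], [0, 0, 0], [0, 0, 0]], "grip": [0.2, 0.2, 0.2, 0.2, 0.2]}}

```text
time: 26.7
ee_pos: [0.6461, -0.0944, 0.0379]
tcp_rot: [-180.0, -0.0, 101.9]
wrist_force: [0.1, -0.2, -1.1]
opening: 0.0288
grasp_force: 30.1
```

>>> {"method": "move_arm", "body": {"offset": [[0, 0, 0.05], [0, 0, 0], [0, 0, 0.05], [0, 0, 0], [0, 0, 0]], "twist": [[0, 0, 0], [0, 0, 0], [0, 0, 0], [0, 0, 0], [0, 0, 0]], "grip": [0.2, 0.2, 0.2, 0.2, 0.2]}}

```text
time: 27.2
ee_pos: [0.6462, -0.0944, 0.0372]
tcp_rot: [180.0, 0.0, 101.9]
wrist_force: [-1.7, -0.3, 1.9]
opening: 0.029
grasp_force: 30.3
```

Contact. Releasing and rising.

>>> {"method": "move_arm", "body": {"offset": [[0, 0, 0], [0, 0, 0], [0, 0, 0], [0, 0, 0], [0, 0, 0]], "twist": [[0, 0, 0], [0, 0, 0], [0, 0, 0], [0, 0, 0], [0, 0, 0]], "grip": [0.38, 0.5, 0.7, 1, 1]}}

```text
time: 27.7
ee_pos: [0.6461, -0.0944, 0.0369]
tcp_rot: [-180.0, -0.0, 101.9]
wrist_force: [0.4, -0.0, 0.6]
opening: 0.0831
grasp_force: 0.0
```

>>> {"method": "move_arm", "body": {"offset": [[0, 0, 0], [0, 0, 0], [0, 0, -1], [0, 0, -2], [0, 0, -4]], "twist": [[0, 0, 0], [0, 0, 0], [0, 0, 0], [0, 0, 0], [0, 0, 0]], "grip": [1, 1, 1, 1, 1]}}

```text
time: 28.2
ee_pos: [0.6446, -0.0942, 0.1054]
tcp_rot: [-179.7, -0.1, 101.9]
wrist_force: [1.0, -1.3, 0.6]
opening: 0.0852
grasp_force: 0.0
```

>>> {"method": "move_arm", "body": {"offset": [[0, 0, -4], [0, 0, -3.5], [0, 0, 0], [0, 0, 0], [0, 0, 0]], "twist": [[0, 0, 0], [0, 0, 0], [0, 0, 0], [0, 0, 0], [0, 0, 0]], "grip": [1, 1, 1, 1, 1]}}

```text
time: 28.7
ee_pos: [0.6458, -0.0943, 0.1811]
tcp_rot: [-179.9, -0.0, 101.9]
wrist_force: [-0.6, 0.6, -1.1]
opening: 0.0853
grasp_force: 0.0
```

```bash
python3 - <<'E'
from h import *
p=look('red_mid','w8.png')
for q in ((.646,-.095),(.615,.051),(.6,.125)): topc(p,q,.03)
go(.565,-.347,.18,p['obs'])
E
```

```text
red_mid 0.83 [279. 202.] [ 0.6502 -0.0974  0.019 ]
top 939 [ 0.6478 -0.0941  0.0491] [0.0175 0.017  0.006 ] zmax 0.0521
top 1388 [0.6172 0.0473 0.0731] [0.0135 0.0072 0.0058] zmax 0.0761
none
t 28.7 pos [ 0.6458 -0.0943  0.1811] rot [-1.7993e+02 -3.0000e-02  1.0192e+02] d cm [-23.05 -13.12   0.12] rows 6 each [-3.84 -2.19  0.02]
```

View pics/w8.png

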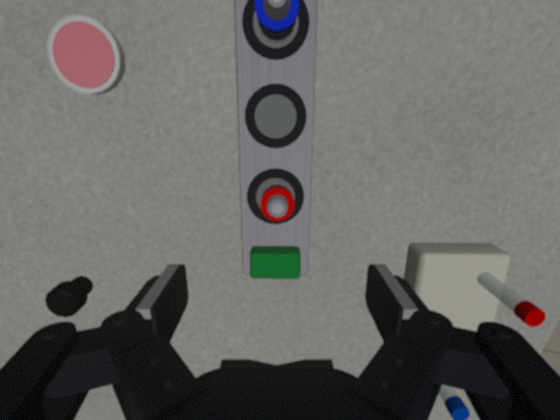

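Red stands at (278,203) next to the green block at (275,262). The seat at (275,115) is left for yellow, so I go to yellow.

>>> {"method": "move_arm", "body": {"offset": [[-3.8, -2.2, 0], [-3.8, -2.2, 0], [-3.8, -2.2, 0], [-3.8, -2.2, 0], [-3.8, -2.2, 0]], "twist": [[0, 0, 0], [0, 0, 0], [0, 0, 0], [0, 0, 0], [0, 0, 0]], "grip": [1, 1, 1, 1, 1]}}

```text
time: 29.3
ee_pos: [0.5766, -0.3043, 0.1809]
tcp_rot: [-179.9, -0.1, 101.9]
wrist_force: [0.7, -0.0, -0.8]
opening: 0.0855
grasp_force: 0.0
```

>>> {"method": "move_arm", "body": {"offset": [[-2.6, -1.4, 0], [-1.4, -0.7, 0], [0, 0, 0], [0, 0, 0], [0, 0, 0]], "twist": [[0, 0, 0], [0, 0, 0], [0, 0, 0], [0, 0, 0], [0, 0, 0]], "grip": [1, 1, 1, 1, 1]}}

```text
time: 29.8
ee_pos: [0.566, -0.3451, 0.1818]
tcp_rot: [-180.0, -0.0, 102.0]
wrist_force: [-0.7, 0.5, -0.3]
opening: 0.0854
grasp_force: 0.0
```

```bash
python3 - <<'E'
from h import *
p=look('yellow_mid'); topc(p,(.565,-.348),.035,.01); look('yellow_mid')
p=cam('wrist');go(.564,-.348,.029,p['obs'])
E
```

```text
yellow_mid 0.9 [268. 199.] [ 0.5598 -0.3457  0.025 ]
top 1011 [ 0.563  -0.3458  0.0494] [0.0157 0.0154 0.0059] zmax 0.0523
yellow_mid 0.97 [269. 200.] [ 0.5611 -0.3466  0.025 ]
t 30.0 pos [ 0.5659 -0.3455  0.1821] rot [179.99   0.   102.  ] d cm [-0.2  -0.24 15.31] rows 4 each [-0.05 -0.06  3.83]
```

>>> {"method": "move_arm", "body": {"offset": [[0, -0.3, 3], [0, 0, 4], [0, 0, 4], [0, 0, 2.7], [0, 0, 1]], "twist": [[0, 0, 0], [0, 0, 0], [0, 0, 0], [0, 0, 0], [0, 0, 0]], "grip": [1, 1, 1, 1, 1]}}

```text
time: 30.55
ee_pos: [0.5611, -0.3459, 0.0316]
tcp_rot: [-179.8, -0.2, 101.9]
wrist_force: [-0.8, -0.5, 0.9]
opening: 0.0855
grasp_force: 0.0
```

>>> {"method": "move_arm", "body": {"offset": [[0, 0, 0.4], [0, 0, 0.2], [0, 0, 0], [0, 0, 0], [0, 0, 0]], "twist": [[0, 0, 0], [0, 0, 0], [0, 0, 0], [0, 0, 0], [0, 0, 0]], "grip": [1, 1, 1, 1, 1]}}

```text
time: 31.05
ee_pos: [0.563, -0.3474, 0.0301]
tcp_rot: [179.9, 0.1, 101.9]
wrist_force: [-0.7, 0.1, -0.6]
opening: 0.0854
grasp_force: 0.0
```

```bash
python3 - <<'E'
from h import *
p=look('yellow_mid','w9.png'); p=look('yellow_mid')
go(.5625,-.346,.029,p['obs'])
E
```

```text
yellow_mid 0.66 [270. 279.] [ 0.5611 -0.3443  0.025 ]
t 31.15 pos [ 0.5628 -0.3472  0.0296] rot [1.7996e+02 3.0000e-02 1.0192e+02] d cm [ 0.13 -0.    0.06] rows 1 each [ 0.13 -0.    0.06]
```

View pics/w9.png

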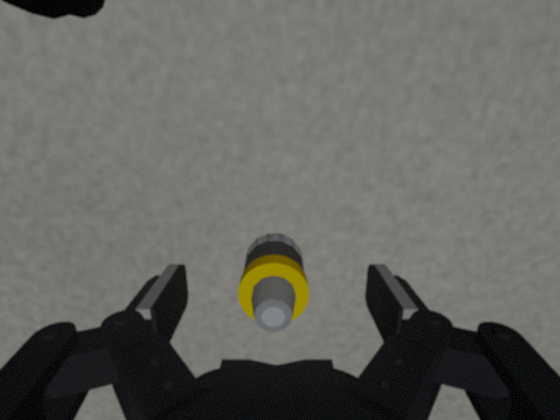

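Yellow is centred between the pads at (273,295). I shift 1 mm and close.

>>> {"method": "move_arm", "body": {"offset": [[0.1, 0, 0], [0, 0, 0], [0, 0, 0], [0, 0, 0]], "twist": [[0, 0, 0], [0, 0, 0], [0, 0, 0], [0, 0, 0]], "grip": [1, 1, 1, 1]}}

```text
time: 31.65
ee_pos: [0.5623, -0.3461, 0.029]
tcp_rot: [-180.0, -0.0, 101.9]
wrist_force: [-0.6, -0.5, 0.1]
opening: 0.0851
grasp_force: 0.0
```

>>> {"method": "move_arm", "body": {"offset": [[0, 0, 0], [0, 0, 0], [0, 0, 0], [0, 0, 0], [0, 0, 0]], "twist": [[0, 0, 0], [0, 0, 0], [0, 0, 0], [0, 0, 0], [0, 0, 0]], "grip": [0.5, 0.3, 0.3, 0.2, 0.2], "force": 30}}

```text
time: 32.15
ee_pos: [0.5624, -0.3461, 0.0291]
tcp_rot: [180.0, 0.0, 101.9]
wrist_force: [0.2, 0.7, 0.5]
opening: 0.0292
grasp_force: 29.7
```

>>> {"method": "move_arm", "body": {"offset": [[0, 0, 0], [0, 0, 0]], "twist": [[0, 0, 0], [0, 0, 0]], "grip": [0.2, 0.2]}}

```text
time: 32.35
ee_pos: [0.5624, -0.3461, 0.0291]
tcp_rot: [180.0, 0.0, 101.9]
wrist_force: [0.1, -0.1, 1.3]
opening: 0.0291
grasp_force: 29.7
```

```bash
python3 - <<'E'
from h import *
go(.6308,-.0213,.18)
E
```

```text
t 32.35 pos [ 0.5624 -0.3461  0.0291] rot [1.7999e+02 1.0000e-02 1.0192e+02] d cm [ 30.37  13.4  -15.09] rows 8 each [ 3.8   1.68 -1.89]
```

>>> {"method": "move_arm", "body": {"offset": [[0, 0, -0.5], [0, 0, -1.5], [0, 0, -4], [0, 0, -4], [0, 0, -4]], "twist": [[0, 0, 0], [0, 0, 0], [0, 0, 0], [0, 0, 0], [0, 0, 0]], "grip": [0.2, 0.2, 0.2, 0.2, 0.2]}}

```text
time: 32.85
ee_pos: [0.5621, -0.346, 0.1718]
tcp_rot: [180.0, 0.0, 101.9]
wrist_force: [1.6, 0.2, -2.1]
opening: 0.029
grasp_force: 29.9
```

>>> {"method": "move_arm", "body": {"offset": [[3.8, 1.7, 0], [4.2, 1.85, 0], [4.2, 1.85, 0], [4.2, 1.85, 0], [4.2, 1.85, 0]], "twist": [[0, 0, 0], [0, 0, 0], [0, 0, 0], [0, 0, 0], [0, 0, 0]], "grip": [0.2, 0.2, 0.2, 0.2, 0.2]}}

```text
time: 33.35
ee_pos: [0.6089, -0.1241, 0.1704]
tcp_rot: [179.9, 0.0, 101.9]
wrist_force: [0.8, 0.2, -0.8]
opening: 0.0292
grasp_force: 30.0
```

>>> {"method": "move_arm", "body": {"offset": [[4.2, 1.85, 0], [3.6, 1.6, 0], [2, 0.85, 0], [0, 0, 0], [0, 0, 0]], "twist": [[0, 0, 0], [0, 0, 0], [0, 0, 0], [0, 0, 0], [0, 0, 0]], "grip": [0.2, 0.2, 0.2, 0.2, 0.2]}}

```text
time: 33.85
ee_pos: [0.6307, -0.0208, 0.1698]
tcp_rot: [180.0, 0.0, 102.0]
wrist_force: [-0.8, -1.0, -1.4]
opening: 0.0292
grasp_force: 30.0
```

>>> {"method": "move_arm", "body": {"offset": [[0, 0, 0], [0, 0, 0], [0, 0, 0]], "twist": [[0, 0, 0], [0, 0, 0], [0, 0, 0]], "grip": [0.2, 0.2, 0.2]}}

```text
time: 34.15
ee_pos: [0.6305, -0.022, 0.1691]
tcp_rot: [180.0, 0.0, 101.8]
wrist_force: [0.1, 0.4, -1.6]
opening: 0.0289
grasp_force: 30.0
```

```bash
python3 - <<'E'
from h import *
p=cam('wrist'); rings(p); go(.6305,-.0215,.0411,p['obs']); print(p['obs']['grasp_force'])
E
```

```text
ring [630.7 -21.5] [40.2 40.6]
ring [630.7 -21.1] [52.6 52.6]
ring [616.   51.6] [40.5 41.6]
ring [615.4  52.1] [52.7 52.8]
ring [601.6 124.8] [23.7 26.6]
ring [600.6 124.1] [47.4 49.5]
t 34.15 pos [ 0.6305 -0.022   0.1691] rot [180.     0.   101.84] d cm [5.00e-02 1.00e-02 1.28e+01] rows 3 each [0.02 0.   4.27]
29.970037043094635
```

>>> {"method": "move_arm", "body": {"offset": [[0.03, 0, 3], [0, 0, 4], [0, 0, 3.5], [0, 0, 1], [0, 0, 0.5]], "twist": [[0, 0, 0], [0, 0, 0], [0, 0, 0], [0, 0, 0], [0, 0, 0]], "grip": [0.2, 0.2, 0.2, 0.2, 0.2]}}

```text
time: 34.7
ee_pos: [0.6301, -0.021, 0.0483]
tcp_rot: [-179.9, -0.0, 101.9]
wrist_force: [1.3, -0.0, -0.4]
opening: 0.0293
grasp_force: 30.0
```

>>> {"method": "move_arm", "body": {"offset": [[0, 0, 0.2], [0, 0, 0.2], [0, 0, 0], [0, 0, 0], [0, 0, 0]], "twist": [[0, 0, 0], [0, 0, 0], [0, 0, 0], [0, 0, 0], [0, 0, 0]], "grip": [0.2, 0.2, 0.2, 0.2, 0.2]}}

```text
time: 35.2
ee_pos: [0.6309, -0.0207, 0.0457]
tcp_rot: [179.9, 0.0, 101.9]
wrist_force: [-0.1, -0.7, -0.6]
opening: 0.0289
grasp_force: 30.0
```

>>> {"method": "move_arm", "body": {"offset": [[0, 0, 0], [0, 0, 0], [0, 0, 0]], "twist": [[0, 0, 0], [0, 0, 0], [0, 0, 0]], "grip": [0.2, 0.2, 0.2]}}

```text
time: 35.5
ee_pos: [0.6306, -0.0207, 0.045]
tcp_rot: [-180.0, 0.0, 101.9]
wrist_force: [-0.4, 0.1, -1.5]
opening: 0.0291
grasp_force: 30.0
```

>>> {"method": "move_arm", "body": {"offset": [[-0.05, 0, 0.1], [0, 0, 0.1], [0, 0, 0.1], [0, 0, 0], [0, 0, 0]], "twist": [[0, 0, 0], [0, 0, 0], [0, 0, 0], [0, 0, 0], [0, 0, 0]], "grip": [0.2, 0.2, 0.2, 0.2, 0.2]}}

```text
time: 36.0
ee_pos: [0.6307, -0.0212, 0.0419]
tcp_rot: [-180.0, 0.0, 101.9]
wrist_force: [-0.3, 0.6, -1.1]
opening: 0.0289
grasp_force: 30.0
```

>>> {"method": "move_arm", "body": {"offset": [[0, 0, 0.05], [0, 0, 0], [0, 0, 0.05], [0, 0, 0], [0, 0, 0]], "twist": [[0, 0, 0], [0, 0, 0], [0, 0, 0], [0, 0, 0], [0, 0, 0]], "grip": [0.2, 0.2, 0.2, 0.2, 0.2]}}

```text
time: 36.5
ee_pos: [0.6307, -0.0212, 0.0411]
tcp_rot: [180.0, 0.0, 101.9]
wrist_force: [-0.9, -0.0, -0.9]
opening: 0.0288
grasp_force: 30.2
```

Grip force stepped up as it did at earlier contacts, at the nominal height. I go 0.3 mm more, then release and rise.

>>> {"method": "move_arm", "body": {"offset": [[0, 0, 0.03], [0, 0, 0], [0, 0, 0], [0, 0, 0], [0, 0, 0]], "twist": [[0, 0, 0], [0, 0, 0], [0, 0, 0], [0, 0, 0], [0, 0, 0]], "grip": [0.2, 0.2, 0.38, 0.5, 0.7]}}

```text
time: 37.0
ee_pos: [0.6307, -0.0212, 0.0405]
tcp_rot: [-180.0, -0.0, 101.9]
wrist_force: [-0.2, 0.0, -0.2]
opening: 0.0561
grasp_force: 0.0
```

>>> {"method": "move_arm", "body": {"offset": [[0, 0, 0], [0, 0, 0], [0, 0, 0], [0, 0, -1], [0, 0, -2]], "twist": [[0, 0, 0], [0, 0, 0], [0, 0, 0], [0, 0, 0], [0, 0, 0]], "grip": [1, 1, 1, 1, 1]}}

```text
time: 37.5
ee_pos: [0.6298, -0.0212, 0.07]
tcp_rot: [-179.8, -0.0, 101.9]
wrist_force: [1.3, 0.5, 1.0]
opening: 0.0854
grasp_force: 0.0
```

>>> {"method": "move_arm", "body": {"offset": [[0, 0, -4], [0, 0, -4], [0, 0, -4], [0, 0, -2], [0, 0, 0]], "twist": [[0, 0, 0], [0, 0, 0], [0, 0, 0], [0, 0, 0], [0, 0, 0]], "grip": [1, 1, 1, 1, 1]}}

```text
time: 38.0
ee_pos: [0.6318, -0.0212, 0.2156]
tcp_rot: [179.6, 0.1, 101.9]
wrist_force: [-0.4, 0.3, 0.3]
opening: 0.0854
grasp_force: 0.0
```

>>> {"method": "move_arm", "body": {"offset": [[0, -4, 0], [0, -4, 0], [0, -4, 0], [0, -2, 0], [0, 0, 0]], "twist": [[0, 0, 0], [0, 0, 0], [0, 0, 0], [0, 0, 0], [0, 0, 0]], "grip": [1, 1, 1, 1, 1]}}

```text
time: 38.5
ee_pos: [0.4916, -0.0505, 0.211]
tcp_rot: [180.0, 0.0, 101.9]
wrist_force: [0.6, 0.1, -0.6]
opening: 0.0855
grasp_force: 0.0
```

```bash
python3 - <<'E'
from h import *
p=cam('scene'); cv2.imwrite('pics/s1.png',cv2.resize(p['color'][190:300,160:420,::-1],None,fx=3,fy=3))
p=cam('wrist')
for q in ((.646,-.095),(.6305,-.0215),(.615,.052),(.6,.125)): topc(p,q,.03)
E
```

```text
top 730 [ 0.6474 -0.0944  0.0489] [0.0186 0.0174 0.0058] zmax 0.0518
top 1002 [ 0.6321 -0.0209  0.0606] [0.0158 0.0153 0.006 ] zmax 0.0636
top 1452 [0.6165 0.0509 0.0733] [0.014  0.0141 0.0059] zmax 0.0763
top 2189 [0.6018 0.1226 0.0852] [0.013  0.0115 0.006 ] zmax 0.0882
```

View pics/s1.png

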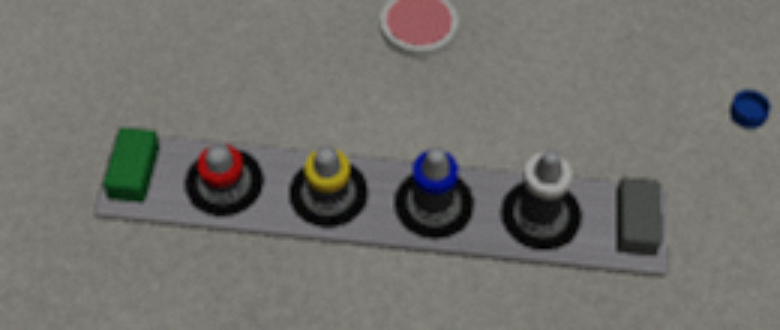

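All four stand upright and centred on their seats: red (220,165), yellow (327,170), blue (435,172) and white (547,178), from green to grey. The heights match.

```bash
python3 -c "
from workcell import bot
print(bot.job_done())"
```

```text
the job is handed in; nothing more can be done
None
```

All four objectives stand upright and centred on their seats, released, in the order red, yellow, blue, white from the green block to the grey block; I handed the job in at about 38.5 s of the 107 s allowed.

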